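# Hang the portion cups back in their rack by size

### The arm

A 7-joint arm with a two-finger parallel gripper is mounted at the origin on a cart in front of the work surface, level with it; the furniture and walls round the work are solid. World frame = base frame: x ahead of the robot, y to its left, z up, the work surface at z = 0. Lengths are in mm, angles in rad, forces in N, time in s.
With the tool pointing down it reaches from about 400 to 900 mm from the base axis. Payload 5.5 kg.
Tool frame: the origin (TCP) lies midway between the tips of the shut fingers; the grasp point (between the pads) lies 19 mm behind it; z points along the fingers, y is the line along which they close (so a half turn about z gives the same grasp; the last joint's range is limited). The gripper opens to 92 mm and grips with 3 to 60 N. Pads are 19 mm wide; open, the fingers measure 130 mm over their backs; the gripper's body (75 mm by 190 mm) begins 47 mm behind the grasp point.
Start: joints at [1.599, 0.501, -0.427, 1.55, 0.221, 1.138, -0.21], TCP at [151.256, -632.156, 226.729] pointing down, gripper open.
Joint ranges: [-2.88, 2.88], [-0.31, 2.03], [-1.54, 1.56], [0.2, 2.42], [-1.41, 4.55], [0.19, 2.02], [-2.57, 2.57]. Speed limits (rad/s): [2.57, 2.57, 3.14, 3.14, 3.14, 3.14, 3.14].

### API

Orientations are given as a unit quaternion [x, y, z, w].
In Python, from plant import observe, read_camera, workorder gives the robot as it stands.
- The arm moves only by the tool drive_tool, never from a script. Its argument "series" is a list of rows, each a list of 6 numbers: the shift along the tool's x, y, z in cm, then the turn, a rotation vector about the tool's x, y, z in degrees. A call has 1 to 8 rows; each row is the pose to reach, as a shift and turn from the pose commanded when the call began, along the tool's axes at that moment; what a row does not reach only later rows make up. A row lasts 1/12 s, in which the tool goes at most 41.7 mm and 7.16 degrees, less where a joint would pass 70% of its speed; a pose out of reach is approached as far as the arm can. A call with a gripper value outside its range is refused whole. "gripper" is the gripper command: -1 is shut, 1 is fully open, values between are in proportion, set as the call begins (left out, the last holds). The fingers move at their own pace and stop on an object; "force" is the grip in N (left out, the last holds). Time passes only in rows, so rows that repeat a pose let the fingers close. It gives the time, the measured TCP pose, the force, the opening and the grip force at its end, in the units of the state.
- observe(): the state, without advancing time (a new reading comes with each control period).
- read_camera(name): name is "side" or "top" or "wrist"; returns a dict with "color" (480x640x3 uint8, red, green, blue), "intrinsics" (3x3 intrinsics, pixels), "T" (4x4, takes a point from camera to world coordinates); the wrist camera has in their place "hand_eye" (4x4, takes a point from camera to tool coordinates, whose origin is the TCP and whose axes are the flange's). Camera axes: x right, y up, looking along -z (the intrinsics and any distortion apply to the point x, -y, -z); pixel columns grow to the right and rows downward; lengths in mm; the calibration is good to about 2 mm. The wrist camera is an equidistant fisheye: a pixel r from the principal point sees the ray r / f radians off the axis. A picture is of the moment at which its call begins: read the wrist's pose just before it. There is no depth.
- workorder.finish_job(): hands the job in; it is judged then, once.
The state is a dict: "time_s": time; "joint_positions": joint angles; "qd": joint speeds; "joint_torque": joint torques, N m; "position": TCP position; "orientation": TCP orientation; "force": force on the tool from outside, world axes, zero at the start; "ft_torque": the same for the moment, N m; "finger_gap": finger opening in mm; "grasp_force": force on a finger pad.
Only numpy, scipy, OpenCV 4.12 (cv2) and the standard library are available. Lean on these libraries where they do the work, as an engineer would, in place of code of your own. Each camera call takes 0.05 s, during which the arm holds its last target. There are 200 camera calls.

### The job

The four steel portion cups, one for each pizza size, are back from the wash. Hang them in the wire rack in order of size, smallest to largest: lower each cup upright into the ring that fits it, until its shoulder rests all round on the wire. Leave the glass shaker and the red dip cup where they stand.

Things in the scene. Friction and masses are not known exactly. Their poses are not given: they have to be found in the camera images.
- cup_small: smallest of four loose, open, stepped steel cups, all of one form: tapered foot, 45 degree shoulder 4 mm high, then a straight round wall 34 mm high up to the rim: grip it there, from outside. Wall 42 mm across (44 over the rolled rim), height 64 mm, shoulder 26 to 30 mm above the underside, foot 34 tapering down to 23 mm; 60 g. Origin: centre of the underside, z up; starts upright.
- cup_medium: the second smallest cup, same form: wall 51 mm outside (53 over the rim), height 70 mm, shoulder from 32 to 36 mm above the underside, foot from 43 mm down to 32 mm diameter; 80 g. Origin: centre of the underside.
- cup_large: the second largest cup, same form: wall 60 mm outside (62 over the rim), height 76 mm, shoulder from 38 to 42 mm above the underside, foot from 52 mm down to 41 mm diameter; 100 g. Origin: centre of the underside.
- cup_family: the largest cup, same form: wall 69 mm outside (71 over the rim), height 82 mm, shoulder from 44 to 48 mm above the underside, foot from 61 mm down to 50 mm diameter; 120 g. Origin: centre of the underside.
- ring_small: smallest of four 5 mm wire rings, clear width 37 mm, in a fixed wire rack that may stand at any angle. Rings lie level in one row in order of size, 76 mm apart, wire centre 60 mm above the worktop, open below; a 6 mm rail runs along either side, legs at the ends. Origin: ring's centre at wire height; z up, y along the row to the larger rings. Its cup hangs with its underside 26 mm below.
- ring_medium: second smallest ring, next to the smallest; clear width 46 mm. Origin and axes as for ring_small. The second smallest cup hangs in it, shoulder on the wire, with its underside 32 mm below the origin.
- ring_large: second largest ring; clear width 55 mm. Origin and axes as for ring_small. The second largest cup hangs in it with its underside 38 mm below the origin.
- ring_family: largest ring, at the other end of the row from the smallest; clear width 64 mm. Origin and axes as for ring_small. The largest cup hangs in it with its underside 44 mm below the origin.
- shaker_cheese: bystander: the glass shaker with white contents and steel cap that stands nearer to the robot (a second one with reddish contents stands behind it), 73 mm across, 119 mm high. Origin: centre of the underside. To be left alone.
- dip_red: bystander: small lidded dip cup with a white lid and red sauce inside, standing near the glass shakers, 69 mm across, 34 mm high. Origin: centre of the underside. To be left alone.
Not all that is in view belongs to the job. Leave any blue or green look-alike of the cup_medium alone.

How it is judged (in metres and radians):
At the end, for the whole second after the job is handed in: Each cup hangs in the ring of its size: within 8 mm of the ring's centre, tilted under 0.12 rad, underside within 5 mm of the stated depth below the ring's origin; all at rest (under 2 cm/s); shaker and dip cup upright, within 25 mm of where they stood (horizontal distance between cup_small and ring_small below 0.008 m and angle between each of cup_small, cup_medium, cup_large, cup_family's own z axis and vertical below 0.12 rad and z of cup_small in the frame of ring_small between -0.031 and -0.021 m and linear speed of each of cup_small, cup_medium, cup_large, cup_family below 0.02 m/s and horizontal distance between cup_medium and ring_medium below 0.008 m and z of cup_medium in the frame of ring_medium between -0.037 and -0.027 m and horizontal distance between cup_large and ring_large below 0.008 m and z of cup_large in the frame of ring_large between -0.043 and -0.033 m and horizontal distance between cup_family and ring_family below 0.008 m and z of cup_family in the frame of ring_family between -0.049 and -0.039 m and distance of each of shaker_cheese, dip_red from where it was at the start of the episode below 0.025 m and angle between each of shaker_cheese, dip_red's own z axis and vertical below 0.15 rad); the robot touches nothing.
It fails at once if the glass shaker was pushed away or knocked over (distance of shaker_cheese from where it was at the start of the episode above 0.025 m or angle between shaker_cheese's own z axis and vertical above 0.5 rad).
It fails at once if the red dip cup was pushed away or knocked over (distance of dip_red from where it was at the start of the episode above 0.025 m or angle between dip_red's own z axis and vertical above 0.5 rad).
It also fails if it takes over 99 s, if anything falls off the work surface, if the arm or the gripper's body presses on something with over 40 N, if the wrist force passes 120 N, or if a joint passes its speed limit or range.

## Working session

There is one attempt and no reset: what is moved stays moved. The work goes in short steps, Python scripts to look and compute and a tool call to move; the robot and the scene stay as the last step left them, time stands still between calls to the robot, and variables do not carry over. Pictures are saved under pics/ and viewed, at most 14 in all, crops included, and the job is handed in when it is done.

Besides the shell and the picture viewer there is one more tool, called after ">>>" by a JSON object that holds its "api" and its "payload". drive_tool: Moves the arm, as the interface text tells. Its arguments: {"type":"object","properties":{"series":{"type":"array","items":{"type":"array","items":{"type":"number"}}},"gripper":{"type":"number"},"force":{"type":"number"}},"required":["series"]}

```bash
mkdir -p pics; python3 - <<'E'
from plant import observe, read_camera
import cv2, numpy as np, pickle
s=observe();print({k:np.round(v,3).tolist() for k,v in s.items()})
D={}
for n in("top","side","wrist"):
    c=read_camera(n);D[n]=c;cv2.imwrite(f"pics/{n}0.png",c["color"][:,:,::-1])
    print(n,[ (k,np.round(c[k],4).tolist()) for k in c if k!="color"])
pickle.dump((s,D),open("d0.pkl","wb"))
E
```

```text
{'time_s': 0.0, 'joint_positions': [1.599, 0.502, -0.427, 1.551, 0.221, 1.138, -0.21], 'qd': [0.002, 0.001, -0.001, -0.0, -0.0, -0.001, -0.0], 'joint_torque': [-0.0, -56.659, -5.816, -27.911, -0.068, 0.031, 0.0], 'position': [151.012, -631.495, 225.664], 'orientation': [0.993, 0.117, -0.0, -0.001], 'force': [0.389, -0.489, -0.278], 'ft_torque': [0.064, -0.002, -0.041], 'grasp_force': 0.0, 'finger_gap': 91.6}
top [('intrinsics', [[472.3009, 0.0, 313.7413], [0.0, 472.3009, 237.4078], [0.0, 0.0, 1.0]]), ('T', [[-0.0129, 0.9952, -0.097, 471.3484], [-0.9993, -0.0163, -0.0345, 0.2737], [-0.0359, 0.0965, 0.9947, 947.1825], [0.0, 0.0, 0.0, 1.0]])]
side [('intrinsics', [[585.3086, 0.0, 326.7849], [0.0, 585.3086, 239.8216], [0.0, 0.0, 1.0]]), ('T', [[-0.9993, 0.0352, -0.0132, 527.8374], [-0.032, -0.6149, 0.7879, 1075.9192], [0.0196, 0.7878, 0.6156, 904.0525], [0.0, 0.0, 0.0, 1.0]])]
wrist [('intrinsics', [[371.6483, 0.0, 321.0919], [0.0, 371.6483, 240.9288], [0.0, 0.0, 1.0]]), ('hand_eye', [[0.0, 0.9568, 0.2907, 78.0986], [1.0, -0.0002, 0.0005, 1.1193], [0.0006, 0.2907, -0.9568, -158.0127], [0.0, 0.0, 0.0, 1.0]])]
```

View pics/top0.png

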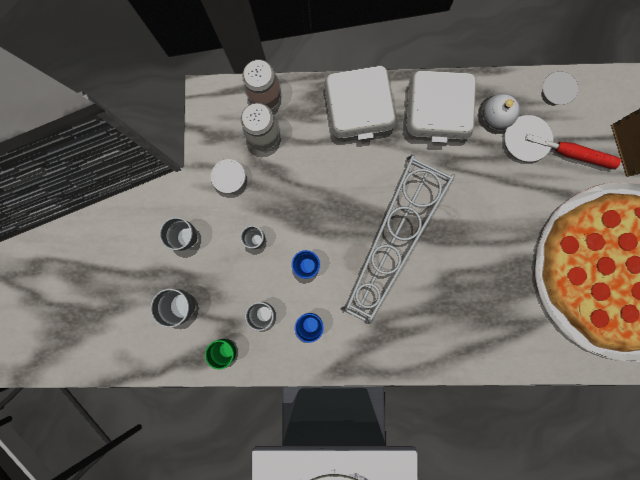

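View pics/side0.png

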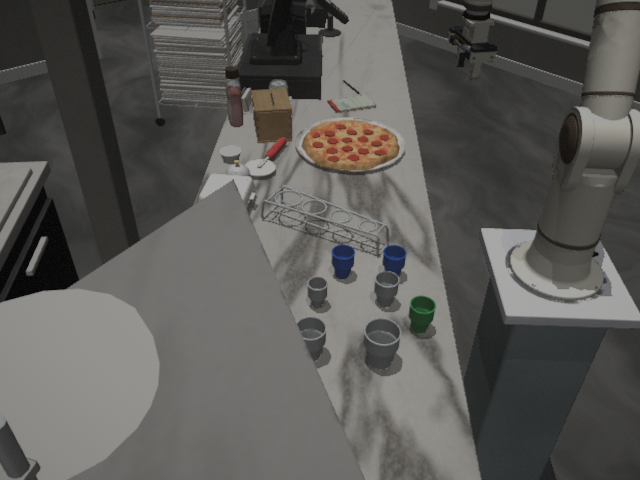

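Top view: the steel cups are at (253,238), (261,316), (179,235) and (174,307), with rim sizes growing in that order. That makes them small, medium, large and family. The blue cups at (306,265) and (309,327) and the green one at (221,353) are look-alikes. The dip cup is at (228,176), the white shaker at (258,118), and the rack runs from (367,297), its smallest ring, to (422,187). An enlarged crop will confirm this.

```bash
cat > h.py <<'E'
import numpy as np, cv2, pickle
def proj(c,P):
    T=c["T"];p=np.linalg.inv(T)@np.append(P,1.);x=np.array([p[0],-p[1],-p[2]]);u=c["intrinsics"]@x;return u[:2]/u[2]
def ray(c,u,z):
    d=np.linalg.inv(c["intrinsics"])@np.array([u[0],u[1],1.]);d=np.array([d[0],-d[1],-d[2]])
    T=c["T"];d=T[:3,:3]@d;o=T[:3,3];return o+d*(z-o[2])/d[2]
E
python3 - <<'E'
from h import *
s,D=pickle.load(open("d0.pkl","rb"));c=D["top"]
for n,u,h,d in(("s",(253,238),64,44),("m",(261,316),70,53),("l",(179,235),76,62),("f",(174,307),82,71),("green",(221,353),70,53),("blue1",(306,265),70,53),("blue2",(309,327),70,53),("dip",(228,176),34,69),("shaker",(258,116),119,73)):
    print(n,ray(c,u,h).round(),"diam px",d*472/(947-h))
for n,u in zip("smlf",((367,297),(385,261),(404,225),(422,187))):print("ring",n,ray(c,u,60).round())
im=c["color"][140:380,140:470,::-1]
cv2.imwrite("pics/crop.png",cv2.resize(im,None,fx=2.4,fy=2.4,interpolation=cv2.INTER_CUBIC))
E
```

```text
s [558. 146.  64.] diam px 23.519818799547
m [413. 130.  70.] diam px 28.524515393386544
l [565. 283.  76.] diam px 33.598163030998855
f [432. 289.  82.] diam px 38.742196531791905
green [346. 204.  70.] diam px 28.524515393386544
blue1 [506.  46.  70.] diam px 28.524515393386544
blue2 [392.  42.  70.] diam px 28.524515393386544
dip [685. 200.  34.] diam px 35.67141292442497
shaker [775. 127. 119.] diam px 41.61352657004831
ring s [445. -67.  60.]
ring m [ 511. -102.   60.]
ring l [ 579. -139.   60.]
ring f [ 650. -175.   60.]
```

View pics/crop.png

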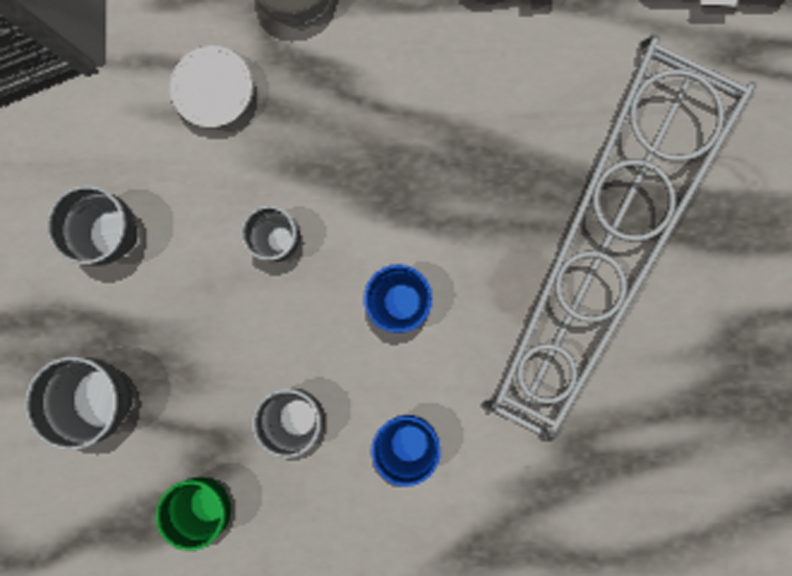

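The crop confirms it. Rim widths match small, medium, large and family at crop (271,233), (289,423), (88,225) and (74,403). Ring centres are at (547,374), (591,287), (635,200) and (677,114).

```bash
cat >> h.py <<'E'
from scipy.spatial.transform import Rotation as R
def move(s,P,row_deg=None):
    "tool-axis shift (cm) and turn (deg) taking the state s to world P with tool down and tool x at row_deg"
    Rt=R.from_quat(s["orientation"]);d=Rt.inv().apply(np.array(P)-s["position"])/10
    G=Rt if row_deg is None else R.from_euler("z",row_deg,degrees=True)*R.from_euler("x",180,degrees=True)
    return np.r_[d,(Rt.inv()*G).as_rotvec(degrees=True)].round(2)
E
python3 - <<'E'
from h import *
import json
s,D=pickle.load(open("d0.pkl","rb"));c=D["top"]
px=lambda p:140+(np.array(p)+.5)/2.4-.5
K={}
for n,u,h in(("s",(271,233),64),("m",(289,423),70),("l",(88,225),76),("f",(74,403),82)):K[n]=ray(c,px(u),h)[:2].tolist()
r=np.array([ray(c,px(u),60)[:2] for u in((547,374),(591,287),(635,200),(677,114))])
v=(r*np.array([-3,-1,1,3])[:,None]).sum(0);v/=np.linalg.norm(v)
rr=r.mean(0)+np.outer([-114,-38,38,114],v);print(r.round(1),rr.round(1))
for n,q in zip("smlf",rr):K["r"+n]=q.tolist()
a=np.degrees(np.arctan2(v[1],v[0]));K["a"]=a;print({k:np.round(w,1) for k,w in K.items()})
json.dump(K,open("k.json","w"))
print(move(s,[*K["s"],170],a))
E
```

```text
[[ 447.7  -67.7]
 [ 514.6 -103.5]
 [ 582.2 -139.7]
 [ 650.  -174.7]] [[ 447.9  -68.1]
 [ 515.  -103.6]
 [ 582.2 -139.2]
 [ 649.4 -174.8]]
{'s': array([560.5, 146.4]), 'm': array([412.9, 131.6]), 'l': array([568. , 288.2]), 'f': array([430.6, 294.9]), 'rs': array([447.9, -68.1]), 'rm': array([ 515. , -103.6]), 'rl': array([ 582.2, -139.2]), 'rf': array([ 649.4, -174.8]), 'a': np.float64(-27.9)}
[ 5.793e+01 -6.612e+01  5.700e+00 -1.100e-01  4.000e-02  4.136e+01]
```

```bash
python3 - <<'E'
from h import *;import json
from plant import observe
K=json.load(open("k.json"));print(move(observe(),[515,-104,226],K["a"]))
E
```

```text
[ 4.767e+01 -4.285e+01  6.000e-02 -8.000e-02  3.000e-02  4.136e+01]
```

>>> {"api": "drive_tool", "payload": {"series": [[47.7, -42.9, 0, 0, 0, 41.4], [47.7, -42.9, 0, 0, 0, 41.4], [47.7, -42.9, 0, 0, 0, 41.4], [47.7, -42.9, 0, 0, 0, 41.4], [47.7, -42.9, 0, 0, 0, 41.4], [47.7, -42.9, 0, 0, 0, 41.4], [47.7, -42.9, 0, 0, 0, 41.4], [47.7, -42.9, 0, 0, 0, 41.4]], "gripper": 1}}

```text
time_s: 0.82
position: [340.8, -356.2, 226.8]
orientation: [0.97, -0.242, -0.0, 0.0]
force: [0.5, -0.1, 0.1]
finger_gap: 91.8
grasp_force: 0.0
```

```bash
python3 - <<'E'
from h import *;import json
from plant import observe
s=observe();K=json.load(open("k.json"));print(move(s,[515,-104,226],K["a"]),s["position"],np.round(s["joint_positions"],2))
E
```

```text
[ 3.550e+00 -3.044e+01  7.000e-02  2.000e-02 -0.000e+00 -7.000e-02] [ 340.80914622 -356.19055028  226.76523735] [ 1.16  0.22 -0.46  1.94  0.11  1.01 -1.41]
```

>>> {"api": "drive_tool", "payload": {"series": [[3.6, -30.4, 0, 0, 0, 0], [3.6, -30.4, 0, 0, 0, 0], [3.6, -30.4, 0, 0, 0, 0], [3.6, -30.4, 0, 0, 0, 0], [3.6, -30.4, 0, 0, 0, 0], [3.6, -30.4, 0, 0, 0, 0], [3.6, -30.4, 0, 0, 0, 0], [3.6, -30.4, 0, 0, 0, 0]]}}

```text
time_s: 1.48
position: [517.4, -99.4, 227.3]
orientation: [0.971, -0.238, 0.001, -0.002]
force: [-0.2, 0.2, 0.2]
finger_gap: 91.6
grasp_force: 0.0
```

>>> {"api": "drive_tool", "payload": {"series": [[0, 0, 0, 0, 0, 0], [0, 0, 0, 0, 0, 0]]}}

```text
time_s: 1.65
position: [514.5, -105.3, 226.4]
orientation: [0.971, -0.24, -0.0, -0.0]
force: [-0.3, -0.9, 0.3]
finger_gap: 91.9
grasp_force: 0.0
```

```bash
cat >> h.py <<'E'
def wray(s,c,u,z):
    K=c["intrinsics"];a=(np.array(u)-K[:2,2])/K[0,0];t=np.linalg.norm(a);d=np.array([a[0]/t*np.sin(t),-a[1]/t*np.sin(t),-np.cos(t)])
    H=c["hand_eye"];Rt=R.from_quat(s["orientation"]);o=Rt.apply(H[:3,3])+s["position"];d=Rt.apply(H[:3,:3]@d)
    return o+d*(z-o[2])/d[2]
def wproj(s,c,P):
    Rt=R.from_quat(s["orientation"]);H=c["hand_eye"];p=H[:3,:3].T@(Rt.inv().apply(np.array(P)-s["position"])-H[:3,3])
    q=np.array([p[0],-p[1]]);t=np.arctan2(np.linalg.norm(q),-p[2]);return c["intrinsics"][:2,2]+c["intrinsics"][0,0]*t*q/np.linalg.norm(q)
E
python3 - <<'E'
from h import *;import json
from plant import observe,read_camera
s=observe();c=read_camera("wrist");K=json.load(open("k.json"));pickle.dump((s,c),open("w1.pkl","wb"))
im=c["color"][:,:,::-1].copy()
for n in"smlf":
    u=wproj(s,c,[*K["r"+n],60]);print(n,u.round(1));cv2.drawMarker(im,tuple(int(x) for x in u.round()),(0,0,255),0,8)
print(s["position"],np.round(s["joint_positions"],2))
cv2.imwrite("pics/w1.png",im)
E
```

```text
s [317.9 297. ]
m [317.8 220.1]
l [317.9 134.8]
f [318.   49.1]
[ 514.47598518 -105.33882184  226.37880143] [ 0.68  0.31 -0.63  1.86  0.21  1.05 -2.09]
```

View pics/w1.png

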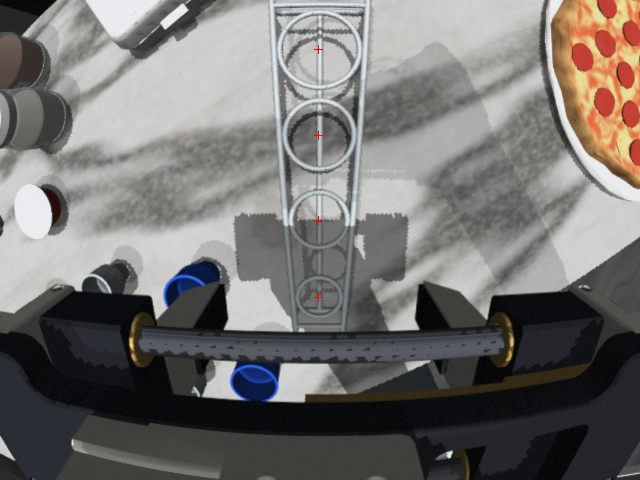

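The ring centres in the wrist view, about (319,297), (320,219), (319,134) and (320,49), match the projected ones within 1–2 px. The rails lie level with the rings. Joint 7 is close to its limit, so I'll make a half turn on the way to the small cup.

>>> {"api": "drive_tool", "payload": {"series": [[-7.7, -24.4, 0, 0, 0, -57], [-7.7, -24.4, 0, 0, 0, -57], [-7.7, -24.4, 0, 0, 0, -57], [-7.7, -24.4, 0, 0, 0, -57], [-7.7, -24.4, 0, 0, 0, -57], [-7.7, -24.4, 0, 0, 0, -57], [-7.7, -24.4, 0, 0, 0, -57], [-7.7, -24.4, 0, 0, 0, -57]]}}

```text
time_s: 2.37
position: [560.4, 147.8, 226.8]
orientation: [0.967, 0.256, 0.0, -0.001]
force: [-0.1, 0.0, -0.2]
finger_gap: 91.8
grasp_force: 0.0
```

>>> {"api": "drive_tool", "payload": {"series": [[0, 0, 0, 0, 0, -57], [0, 0, 0, 0, 0, -57], [0, 0, 0, 0, 0, -57], [0, 0, 0, 0, 0, -57], [0, 0, 0, 0, 0, -57], [0, 0, 0, 0, 0, -57], [0, 0, 0, 0, 0, -57], [0, 0, 0, 0, 0, -57]]}}

```text
time_s: 3.03
position: [560.9, 142.0, 226.2]
orientation: [0.73, 0.683, -0.001, 0.001]
force: [0.4, 0.2, -0.1]
finger_gap: 91.6
grasp_force: 0.0
```

>>> {"api": "drive_tool", "payload": {"series": [[0, 0, 0, 0, 0, -57], [0, 0, 0, 0, 0, -57], [0, 0, 0, 0, 0, -57], [0, 0, 0, 0, 0, -57], [0, 0, 0, 0, 0, -57], [0, 0, 0, 0, 0, -57], [0, 0, 0, 0, 0, -57], [0, 0, 0, 0, 0, -57]]}}

```text
time_s: 3.7
position: [561.0, 142.0, 225.9]
orientation: [0.316, 0.949, -0.001, 0.0]
force: [0.0, -0.0, 0.4]
finger_gap: 91.7
grasp_force: 0.0
```

```bash
python3 - <<'E'
from h import *;import json
from plant import observe
s=observe();K=json.load(open("k.json"));print(move(s,[*K["s"],170],K["a"]+180),s["position"],np.round(s["joint_positions"],2))
E
```

```text
[ 0.3   0.34  5.59 -0.15  0.04 -8.9 ] [560.9818011  142.01703608 225.94573735] [ 0.6   0.72 -1.32  1.72  0.73  1.3   0.04]
```

>>> {"api": "drive_tool", "payload": {"series": [[0.3, 0.3, 4, 0, 0, -9], [0.3, 0.3, 8, 0, 0, -9], [0.3, 0.3, 11, 0, 0, -9], [0.3, 0.3, 11, 0, 0, -9]]}}

```text
time_s: 4.03
position: [556.6, 144.1, 110.0]
orientation: [0.243, 0.97, -0.004, -0.004]
force: [-0.1, -0.7, -0.1]
finger_gap: 91.7
grasp_force: 0.0
```

```bash
python3 - <<'E'
from h import *;import json
from plant import observe,read_camera
s=observe();c=read_camera("wrist");K=json.load(open("k.json"));print(move(s,[*K["s"],33],K["a"]+180),s["position"],np.round(s["joint_positions"],2))
im=c["color"][:,:,::-1].copy()
for h in (64,0):
    u=wproj(s,c,[*K["s"],h]);print(u);cv2.drawMarker(im,tuple(int(x) for x in u.round()),(0,0,255),0,8)
cv2.imwrite("pics/w2.png",im)
E
```

```text
[-0.29  0.46  7.7  -0.54 -0.36 -0.21] [556.62565275 144.14106644 110.01014581] [ 0.53  0.86 -1.21  1.81  0.89  1.15  0.09]
[330.29369591 272.06866029]
[329.11410287 241.28611746]
```

View pics/w2.png

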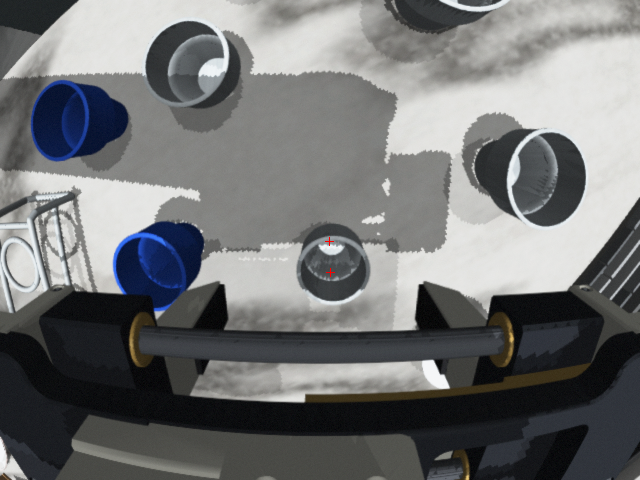

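The small cup's rim is centred near (333,271), within 3 px of the prediction. Descending.

>>> {"api": "drive_tool", "payload": {"series": [[0, 0.2, 3, 0, 0, 0], [0, 0.2, 6, 0, 0, 0], [0, 0.2, 7.6, 0, 0, 0], [0, 0.2, 7.6, 0, 0, 0], [0, 0.2, 7.6, 0, 0, 0]]}}

```text
time_s: 4.5
position: [561.7, 151.0, 41.9]
orientation: [0.242, 0.97, 0.0, 0.0]
force: [0.5, 0.9, 0.3]
finger_gap: 91.8
grasp_force: 0.0
```

```bash
python3 - <<'E'
from h import *;import json
from plant import observe
s=observe();K=json.load(open("k.json"));print(move(s,[*K["s"],33],K["a"]+180),s["position"],np.round(s["joint_positions"],2))
E
```

```text
[-0.11 -0.45  0.89  0.01  0.02 -0.09] [561.67142614 150.95020885  41.88709154] [ 0.47  0.94 -1.12  1.84  0.99  1.06  0.02]
```

>>> {"api": "drive_tool", "payload": {"series": [[-0.1, -0.4, 0.9, 0, 0, 0], [-0.1, -0.4, 0.9, 0, 0, 0]]}}

```text
time_s: 4.67
position: [560.8, 146.2, 32.3]
orientation: [0.242, 0.97, -0.0, 0.001]
force: [-0.3, -0.5, -0.9]
finger_gap: 91.6
grasp_force: 0.0
```

>>> {"api": "drive_tool", "payload": {"series": [[0, 0, 0, 0, 0, 0], [0, 0, 0, 0, 0, 0], [0, 0, 0, 0, 0, 0], [0, 0, 0, 0, 0, 0], [0, 0, 0, 0, 0, 0], [0, 0, 0, 0, 0, 0], [0, 0, 0, 0, 0, 0], [0, 0, 0, 0, 0, 0]], "gripper": -1, "force": 12}}

```text
time_s: 5.33
position: [560.2, 147.4, 31.8]
orientation: [0.241, 0.97, 0.0, 0.0]
force: [0.2, 0.9, 0.6]
finger_gap: 43.1
grasp_force: 1.9
```

```bash
python3 - <<'E'
from h import *;import json
from plant import observe
s=observe();K=json.load(open("k.json"));print(s["finger_gap"],s["grasp_force"],move(s,[*K["rs"],170],K["a"]+180),s["position"],np.round(s["joint_positions"],2))
E
```

```text
43.06483083212127 1.944776243411681 [-1.700e-01 -2.429e+01 -1.383e+01  2.000e-02  0.000e+00 -3.000e-02] [560.15583659 147.364226    31.77842134] [ 0.47  0.95 -1.11  1.84  1.    1.04  0.02]
```

>>> {"api": "drive_tool", "payload": {"series": [[0, 0, 0, 0, 0, 0], [0, 0, -2, 0, 0, 0], [0, 0, -5, 0, 0, 0], [0, 0, -9, 0, 0, 0], [0, 0, -12, 0, 0, 0], [0, -1, -14, 0, 0, 0], [0, -4, -14, 0, 0, 0], [-0.1, -8, -14, 0, 0, 0]]}}

```text
time_s: 6.0
position: [524.4, 78.9, 173.9]
orientation: [0.239, 0.971, 0.002, 0.002]
force: [0.4, -1.0, -0.8]
finger_gap: 42.9
grasp_force: 11.9
```

```bash
python3 - <<'E'
from h import *;import json
from plant import observe
s=observe();K=json.load(open("k.json"));print(s["finger_gap"],s["grasp_force"],move(s,[*K["rs"],170],K["a"]+180),s["position"],np.round(s["joint_positions"],2))
E
```

```text
42.92275129542756 11.883954049553722 [ -0.05 -16.58   0.33   0.24   0.17   0.23] [524.44014923  78.92640449 173.9461885 ] [ 0.77  0.74 -1.36  1.89  0.79  1.19  0.22]
```

>>> {"api": "drive_tool", "payload": {"series": [[0, -4, 0, 0, 0, 0], [0, -8, 0, 0, 0, 0], [0, -12, 0, 0, 0, 0], [0, -15, 0, 0, 0, 0], [0, -16.3, 0, 0, 0, 0], [0, -16.3, 0, 0, 0, 0], [0, -16.3, 0, 0, 0, 0]]}}

```text
time_s: 6.58
position: [446.9, -68.7, 171.7]
orientation: [0.243, 0.97, -0.0, 0.0]
force: [0.0, 0.1, 0.1]
finger_gap: 42.2
grasp_force: 11.9
```

```bash
python3 - <<'E'
from h import *;import json
from plant import observe,read_camera
s=observe();K=json.load(open("k.json"));print(s["finger_gap"],s["grasp_force"],move(s,[*K["rs"],67],K["a"]+180),s["position"],np.round(s["joint_positions"],2))
c=read_camera("wrist");im=c["color"][:,:,::-1].copy()
for P in ([*K["rs"],60],[*s["position"][:2],s["position"][2]+31]):
    u=wproj(s,c,P);cv2.drawMarker(im,tuple(int(x) for x in u.round()),(0,0,255),0,8)
cv2.imwrite("pics/w3.png",im)
E
```

```text
42.2034508634338 11.883212118409574 [-5.000e-02  1.000e-01  1.047e+01 -0.000e+00  1.000e-02 -1.800e-01] [446.91899564 -68.70143131 171.69739349] [ 1.22  0.68 -1.48  2.06  0.76  1.14  0.47]
```

View pics/w3.png

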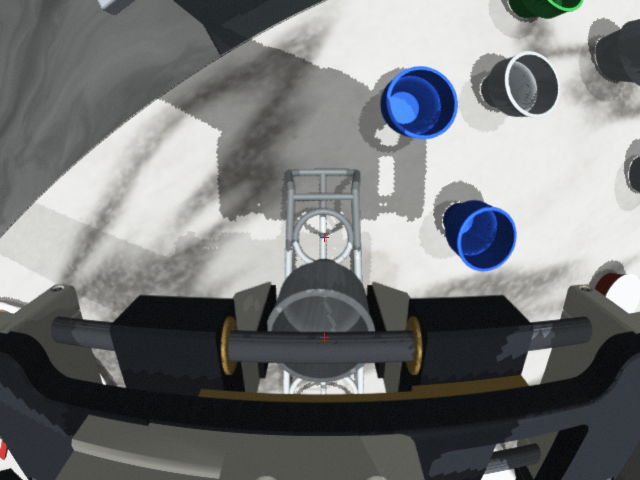

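Ring at (323,237) and the held cup's rim at about (321,336) are both where they should be. Lowering.

>>> {"api": "drive_tool", "payload": {"series": [[0, 0.1, 3, 0, 0, 0], [0, 0.1, 6, 0, 0, 0], [0, 0.1, 8, 0, 0, 0], [0, 0.1, 9.3, 0, 0, 0], [0, 0.1, 9.8, 0, 0, 0], [0, 0.1, 9.8, 0, 0, 0], [0, 0.1, 9.8, 0, 0, 0]]}}

```text
time_s: 7.22
position: [448.3, -65.7, 74.3]
orientation: [0.241, 0.971, 0.0, 0.0]
force: [-0.3, 0.1, -1.0]
finger_gap: 42.3
grasp_force: 11.9
```

```bash
python3 - <<'E'
from h import *;import json
from plant import observe
s=observe();K=json.load(open("k.json"));print(s["force"],move(s,[*K["rs"],67],K["a"]+180),s["position"],np.round(s["joint_positions"],2))
E
```

```text
[-0.29566684  0.0602775  -0.99672473] [-0.07 -0.23  0.73  0.06  0.02  0.07] [448.31463585 -65.68749301  74.27149346] [ 1.08  0.78 -1.27  2.13  0.94  0.98  0.35]
```

>>> {"api": "drive_tool", "payload": {"series": [[0, -0.1, 0.3, 0, 0, 0], [0, -0.2, 0.6, 0, 0, 0], [0, -0.2, 0.6, 0, 0, 0]]}}

```text
time_s: 7.47
position: [446.6, -69.0, 67.7]
orientation: [0.242, 0.97, -0.0, 0.0]
force: [0.1, 0.0, -0.8]
finger_gap: 42.3
grasp_force: 11.9
```

>>> {"api": "drive_tool", "payload": {"series": [[0, 0, 0, 0, 0, 0], [0, 0, 0, 0, 0, 0], [0, 0, 0, 0, 0, 0], [0, 0, 0, 0, 0, 0]], "gripper": 0.4}}

```text
time_s: 7.8
position: [446.8, -68.9, 67.9]
orientation: [0.242, 0.97, 0.0, 0.0]
force: [-0.5, 0.4, -0.4]
finger_gap: 62.3
grasp_force: 0.0
```

```bash
python3 - <<'E'
from h import *;import json
from plant import observe,read_camera
s=observe();K=json.load(open("k.json"));print(s["finger_gap"],s["force"],s["position"],np.round(s["joint_positions"],2))
c=read_camera("wrist");im=c["color"][:,:,::-1].copy()
cv2.imwrite("pics/w4.png",im)
E
```

```text
62.30472193592863 [-0.48102908  0.37203112 -0.37923063] [446.80446828 -68.88116076  67.92128154] [ 1.07  0.78 -1.26  2.14  0.95  0.97  0.35]
```

View pics/w4.png

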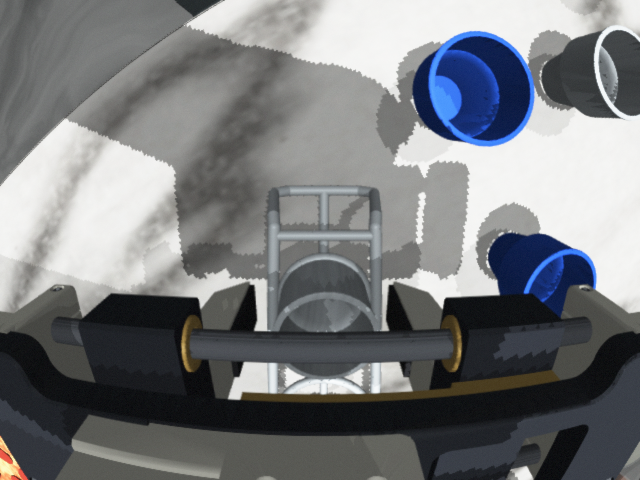

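The small cup hangs upright and centred in its ring, with its rim near (325,325). Next is the medium cup.

>>> {"api": "drive_tool", "payload": {"series": [[0, 0, -2.5, 0, 0, 0], [0, 0, -5, 0, 0, 0], [2, 2, -6, 0, 0, 0], [5, 6, -6, 0, 0, 0], [8, 9.5, -6, 0, 0, 0], [10.5, 13, -6, 0, 0, 0], [12.4, 16.1, -6, 0, 0, 0], [12.4, 16.1, -6, 0, 0, 0]], "gripper": 0.56}}

```text
time_s: 8.52
position: [411.3, 139.1, 129.2]
orientation: [0.237, 0.972, 0.002, 0.001]
force: [1.0, 0.3, -0.2]
finger_gap: 71.5
grasp_force: 0.0
```

```bash
cat > m.py <<'E'
from h import *;import json,sys
from plant import observe
K=json.load(open("k.json"));s=observe();k,z=sys.argv[1],float(sys.argv[2])
print("gap",round(s["finger_gap"],1),"grip",round(s["grasp_force"],1),"F",np.round(s["force"],1),"pos",np.round(s["position"],1),"q",np.round(s["joint_positions"],2))
print("move",move(s,[*K[k],z],K["a"]+180).tolist())
E
python3 m.py m 39
```

```text
gap 71.5 grip 0.0 F [ 1.   0.3 -0.2] pos [411.3 139.1 129.2] q [ 0.7   0.64 -1.37  2.14  0.77  1.    0.  ]
move [-0.48, -0.64, 9.01, 0.3, 0.03, 0.49]
```

>>> {"api": "drive_tool", "payload": {"series": [[0, 0, 0, 0, 0, 0], [0, 0, 3, 0, 0, 0], [0, 0, 6, 0, 0, 0], [0, 0, 8.5, 0, 0, 0], [0, 0, 8.5, 0, 0, 0], [0, 0, 8.5, 0, 0, 0]]}}

```text
time_s: 9.02
position: [411.8, 130.5, 42.2]
orientation: [0.242, 0.97, -0.001, -0.001]
force: [0.4, -0.2, -0.1]
finger_gap: 71.5
grasp_force: 0.0
```

```bash
python3 m.py m 39
```

```text
gap 71.5 grip 0.0 F [ 0.4 -0.2 -0.1] pos [411.8 130.5  42.2] q [ 0.56  0.74 -1.16  2.19  0.95  0.87 -0.12]
move [-0.05, 0.15, 0.32, -0.11, -0.12, -0.08]
```

>>> {"api": "drive_tool", "payload": {"series": [[0, 0.1, 0.3, 0, 0, 0], [0, 0.1, 0.3, 0, 0, 0], [0, 0.1, 0.3, 0, 0, 0], [0, 0.1, 0.3, 0, 0, 0], [0, 0.1, 0.3, 0, 0, 0], [0, 0.1, 0.3, 0, 0, 0], [0, 0.1, 0.3, 0, 0, 0], [0, 0.1, 0.3, 0, 0, 0]], "gripper": -1, "force": 12}}

```text
time_s: 9.68
position: [413.9, 132.6, 40.5]
orientation: [0.241, 0.97, 0.0, 0.001]
force: [-0.8, -1.4, 7.1]
finger_gap: 51.3
grasp_force: 12.0
```

```bash
python3 m.py rm 160
```

```text
gap 51.3 grip 12.0 F [-0.8 -1.4  7.1] pos [413.9 132.6  40.5] q [ 0.56  0.75 -1.15  2.19  0.96  0.86 -0.13]
move [-20.02, -16.12, -11.92, 0.04, 0.09, -0.04]
```

>>> {"api": "drive_tool", "payload": {"series": [[0, 0, -3, 0, 0, 0], [0, 0, -7, 0, 0, 0], [0, 0, -10.5, 0, 0, 0], [-1, 0, -12.3, 0, 0, 0], [-4, -2, -12.3, 0, 0, 0], [-7, -4, -12.3, 0, 0, 0], [-10, -7, -12.3, 0, 0, 0], [-13, -9.5, -12.3, 0, 0, 0]]}}

```text
time_s: 10.35
position: [483.4, -14.5, 162.9]
orientation: [0.241, 0.971, -0.001, 0.0]
force: [0.9, 1.1, -1.2]
finger_gap: 51.2
grasp_force: 12.0
```

```bash
python3 m.py rm 160
```

```text
gap 51.2 grip 12.0 F [ 0.9  1.1 -1.2] pos [483.4 -14.5 162.9] q [ 1.02  0.69 -1.39  2.    0.77  1.13  0.37]
move [-6.97, -6.4, 0.3, -0.06, 0.03, 0.01]
```

>>> {"api": "drive_tool", "payload": {"series": [[-3, -2.5, 0, 0, 0, 0], [-5, -5, 0, 0, 0, 0], [-7, -6.5, 0, 0, 0, 0], [-7, -6.5, 0, 0, 0, 0], [-7, -6.5, 0, 0, 0, 0], [-7, -6.5, 0, 0, 0, 0]]}}

```text
time_s: 10.85
position: [514.2, -101.9, 162.7]
orientation: [0.241, 0.97, 0.0, -0.0]
force: [0.9, 0.2, -0.9]
finger_gap: 51.0
grasp_force: 12.0
```

```bash
python3 m.py rm 69
```

```text
gap 51.0 grip 12.0 F [ 0.9  0.2 -0.9] pos [ 514.2 -101.9  162.7] q [ 1.11  0.76 -1.35  1.91  0.81  1.18  0.54]
move [-0.17, -0.12, 9.37, 0.02, -0.05, -0.01]
```

>>> {"api": "drive_tool", "payload": {"series": [[-0.1, -0.1, 3, 0, 0, 0], [-0.1, -0.1, 6, 0, 0, 0], [-0.1, -0.1, 8, 0, 0, 0], [-0.1, -0.1, 8.9, 0, 0, 0], [-0.1, -0.1, 8.9, 0, 0, 0], [-0.1, -0.1, 8.9, 0, 0, 0]]}}

```text
time_s: 11.35
position: [515.1, -102.9, 74.3]
orientation: [0.241, 0.971, 0.0, -0.0]
force: [0.4, 0.7, -0.7]
finger_gap: 51.0
grasp_force: 12.0
```

```bash
python3 m.py rm 69
```

```text
gap 51.0 grip 12.0 F [ 0.4  0.7 -0.7] pos [ 515.1 -102.9   74.3] q [ 1.03  0.85 -1.21  1.96  0.95  1.05  0.46]
move [-0.03, -0.07, 0.53, 0.01, -0.02, 0.07]
```

>>> {"api": "drive_tool", "payload": {"series": [[0, -0.1, 0.3, 0, 0, 0], [0, -0.1, 0.5, 0, 0, 0], [0, -0.1, 0.5, 0, 0, 0]]}}

```text
time_s: 11.6
position: [515.4, -104.6, 69.6]
orientation: [0.241, 0.97, 0.0, 0.001]
force: [2.2, 0.6, 1.7]
finger_gap: 51.3
grasp_force: 12.0
```

>>> {"api": "drive_tool", "payload": {"series": [[0, 0, 0, 0, 0, 0], [0, 0, 0, 0, 0, 0], [0, 0, 0, 0, 0, 0], [0, 0, 0, 0, 0, 0]], "gripper": 0.55}}

```text
time_s: 11.93
position: [514.4, -105.0, 68.7]
orientation: [0.242, 0.97, -0.0, -0.0]
force: [0.2, 0.4, -0.7]
finger_gap: 70.1
grasp_force: 0.0
```

```bash
python3 m.py l 120
```

```text
gap 70.1 grip 0.0 F [ 0.2  0.4 -0.7] pos [ 514.4 -105.    68.7] q [ 1.03  0.86 -1.2   1.97  0.96  1.05  0.45]
move [13.7, 37.25, -5.14, -0.02, -0.02, -0.05]
```

>>> {"api": "drive_tool", "payload": {"series": [[0, 0, -3.5, 0, 0, 0], [0, 0, -6, 0, 0, 0], [1.3, 3.5, -6, 0, 0, 0], [2.7, 7.4, -6, 0, 0, 0], [4.1, 11.2, -6, 0, 0, 0], [5.5, 15, -6, 0, 0, 0], [6.9, 18.8, -6, 0, 0, 0], [8.3, 22.6, -6, 0, 0, 0]], "gripper": 1}}

```text
time_s: 12.6
position: [547.1, 135.1, 128.7]
orientation: [0.242, 0.97, -0.0, -0.0]
force: [1.2, -0.5, -0.5]
finger_gap: 92.1
grasp_force: 0.0
```

>>> {"api": "drive_tool", "payload": {"series": [[1.4, 3.8, 0, 0, 0, 0], [2.8, 7.6, 0, 0, 0, 0], [4.2, 11.4, 0, 0, 0, 0], [5.4, 14.7, 0, 0, 0, 0], [5.4, 14.7, 0, 0, 0, 0], [5.4, 14.7, 0, 0, 0, 0]]}}

```text
time_s: 13.1
position: [566.9, 292.3, 128.8]
orientation: [0.239, 0.971, 0.001, -0.0]
force: [-0.7, 0.3, 0.3]
finger_gap: 91.7
grasp_force: 0.0
```

```bash
python3 m.py l 46; python3 - <<'E'
from h import *;import json
from plant import observe,read_camera
s=observe();c=read_camera("wrist");K=json.load(open("k.json"));im=c["color"][:,:,::-1].copy()
u=wproj(s,c,[*K["l"],76]);print(u);cv2.drawMarker(im,tuple(int(x) for x in u.round()),(0,0,255),0,8)
cv2.imwrite("pics/w5.png",im)
E
```

```text
gap 91.7 grip 0.0 F [-0.7  0.3  0.3] pos [566.9 292.3 128.8] q [ 0.22  0.88 -1.16  1.65  0.86  1.21 -0.05]
move [-0.3, -0.32, 8.28, 0.05, -0.07, 0.26]
[317.75673662 268.3356421 ]
```

View pics/w5.png

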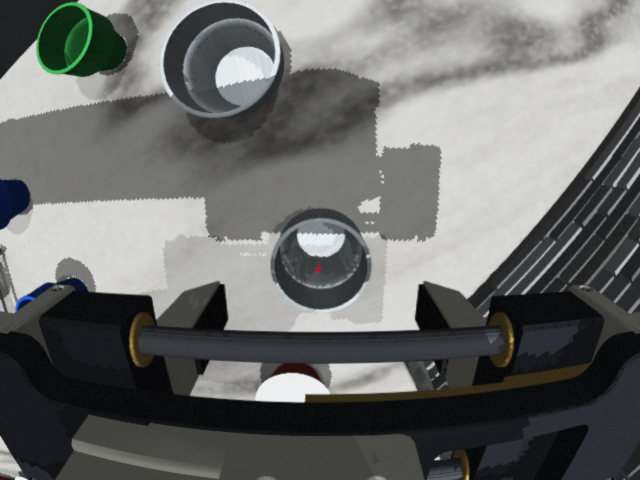

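The large cup's rim is centred at (321,263), 5 px (about 2 mm) from the prediction. Descending with that correction.

>>> {"api": "drive_tool", "payload": {"series": [[-0.1, -0.2, 3, 0, 0, 0], [-0.1, -0.2, 6, 0, 0, 0], [-0.1, -0.2, 7.6, 0, 0, 0], [-0.1, -0.2, 7.8, 0, 0, 0], [-0.1, -0.2, 7.8, 0, 0, 0], [-0.1, -0.2, 7.8, 0, 0, 0]]}}

```text
time_s: 13.65
position: [569.1, 286.4, 52.0]
orientation: [0.242, 0.97, 0.001, 0.0]
force: [-0.2, 0.0, 0.8]
finger_gap: 91.7
grasp_force: 0.0
```

```bash
python3 m.py l 46
```

```text
gap 91.7 grip 0.0 F [-0.2  0.   0.8] pos [569.1 286.4  52. ] q [ 0.2   0.96 -1.08  1.69  0.95  1.1  -0.1 ]
move [0.18, 0.1, 0.6, 0.07, 0.02, -0.1]
```

>>> {"api": "drive_tool", "payload": {"series": [[0.3, 0.1, 0.6, 0, 0, 0], [0.3, 0.1, 0.6, 0, 0, 0]]}}

```text
time_s: 13.82
position: [566.2, 289.5, 45.4]
orientation: [0.241, 0.97, 0.001, 0.0]
force: [0.7, -0.3, -0.7]
finger_gap: 91.7
grasp_force: 0.0
```

>>> {"api": "drive_tool", "payload": {"series": [[0, 0, 0, 0, 0, 0], [0, 0, 0, 0, 0, 0], [0, 0, 0, 0, 0, 0], [0, 0, 0, 0, 0, 0], [0, 0, 0, 0, 0, 0], [0, 0, 0, 0, 0, 0], [0, 0, 0, 0, 0, 0]], "gripper": -1, "force": 12}}

```text
time_s: 14.4
position: [566.6, 289.2, 45.0]
orientation: [0.241, 0.97, 0.0, 0.0]
force: [0.2, 0.3, 1.1]
finger_gap: 58.6
grasp_force: 12.0
```

```bash
python3 m.py rl 165
```

```text
gap 58.6 grip 12.0 F [0.2 0.3 1.1] pos [566.6 289.2  45. ] q [ 0.19  0.97 -1.07  1.69  0.95  1.09 -0.11]
move [-21.46, -37.1, -12.02, 0.05, 0.02, -0.04]
```

>>> {"api": "drive_tool", "payload": {"series": [[0, 0, -3, 0, 0, 0], [0, 0, -7, 0, 0, 0], [0, 0, -10.5, 0, 0, 0], [-0.5, -1, -12, 0, 0, 0], [-2.3, -4, -12, 0, 0, 0], [-4.2, -7.3, -12, 0, 0, 0], [-6.1, -10.6, -12, 0, 0, 0], [-8, -13.9, -12, 0, 0, 0]]}}

```text
time_s: 15.07
position: [571.3, 126.9, 164.6]
orientation: [0.241, 0.971, -0.0, -0.0]
force: [0.9, 0.1, -1.4]
finger_gap: 58.4
grasp_force: 12.0
```

>>> {"api": "drive_tool", "payload": {"series": [[-1.9, -3.3, 0, 0, 0, 0], [-3.8, -6.6, 0, 0, 0, 0], [-5.7, -9.9, 0, 0, 0, 0], [-7.6, -13.2, 0, 0, 0, 0], [-9.5, -16.5, 0, 0, 0, 0], [-11.4, -19.7, 0, 0, 0, 0], [-13.2, -22.8, 0, 0, 0, 0], [-13.2, -22.8, 0, 0, 0, 0]]}}

```text
time_s: 15.73
position: [581.0, -145.6, 163.1]
orientation: [0.248, 0.969, -0.003, -0.001]
force: [0.9, -1.8, -1.5]
finger_gap: 58.4
grasp_force: 12.0
```

```bash
python3 m.py rl 69
```

```text
gap 58.4 grip 12.0 F [ 0.9 -1.8 -1.5] pos [ 581.  -145.6  163.1] q [ 1.03  0.83 -1.27  1.72  0.85  1.25  0.62]
move [0.21, 0.67, 9.41, -0.3, 0.01, -0.79]
```

>>> {"api": "drive_tool", "payload": {"series": [[0, 0, 0, 0, 0, 0], [0, 0, 0, 0, 0, 0], [0, 0, 3, 0, 0, 0], [0, 0, 6, 0, 0, 0], [0, 0, 8.5, 0, 0, 0], [0, 0, 8.5, 0, 0, 0], [0, 0, 8.5, 0, 0, 0]]}}

```text
time_s: 16.32
position: [580.3, -134.6, 78.4]
orientation: [0.241, 0.971, -0.001, -0.001]
force: [-0.9, -3.5, -2.5]
finger_gap: 58.0
grasp_force: 12.0
```

```bash
python3 m.py rl 69
```

```text
gap 58.0 grip 12.0 F [-0.9 -3.5 -2.5] pos [ 580.3 -134.6   78.4] q [ 0.97  0.92 -1.17  1.78  0.95  1.13  0.55]
move [-0.38, -0.32, 0.94, -0.16, -0.11, 0.07]
```

>>> {"api": "drive_tool", "payload": {"series": [[-0.4, -0.3, 0, 0, 0, 0], [-0.4, -0.3, 0, 0, 0, 0], [-0.4, -0.3, 0, 0, 0, 0]]}}

```text
time_s: 16.57
position: [583.9, -138.0, 80.6]
orientation: [0.241, 0.971, 0.001, 0.0]
force: [-1.8, -0.1, -1.4]
finger_gap: 58.3
grasp_force: 12.0
```

```bash
python3 m.py rl 69
```

```text
gap 58.3 grip 12.0 F [-1.8 -0.1 -1.4] pos [ 583.9 -138.    80.6] q [ 0.98  0.92 -1.18  1.77  0.95  1.13  0.56]
move [0.09, -0.19, 1.16, 0.06, 0.01, 0.02]
```

>>> {"api": "drive_tool", "payload": {"series": [[0, -0.1, 0.5, 0, 0, 0], [0, -0.1, 1, 0, 0, 0], [0, -0.1, 1.1, 0, 0, 0], [0, -0.1, 1.1, 0, 0, 0]]}}

```text
time_s: 16.9
position: [582.6, -138.7, 68.8]
orientation: [0.241, 0.971, 0.001, -0.0]
force: [-3.7, 3.2, -0.2]
finger_gap: 58.6
grasp_force: 12.0
```

```bash
python3 m.py rl 69
```

```text
gap 58.6 grip 12.0 F [-3.7  3.2 -0.2] pos [ 582.6 -138.7   68.8] q [ 0.97  0.94 -1.16  1.78  0.96  1.12  0.56]
move [0.01, -0.07, -0.02, 0.06, -0.07, 0.04]
```

Release.

>>> {"api": "drive_tool", "payload": {"series": [[0, 0, 0, 0, 0, 0], [0, 0, 0, 0, 0, 0], [0, 0, 0, 0, 0, 0], [0, 0, 0, 0, 0, 0]], "gripper": 0.75}}

```text
time_s: 17.23
position: [583.9, -140.6, 69.1]
orientation: [0.242, 0.97, 0.0, 0.001]
force: [0.9, -0.5, -0.5]
finger_gap: 78.5
grasp_force: 0.0
```

```bash
python3 m.py f 135
```

```text
gap 78.5 grip 0.0 F [ 0.9 -0.5 -0.5] pos [ 583.9 -140.6   69.1] q [ 0.97  0.94 -1.16  1.78  0.96  1.12  0.56]
move [33.96, 31.26, -6.62, 0.02, 0.08, -0.08]
```

>>> {"api": "drive_tool", "payload": {"series": [[0, 0, -3.5, 0, 0, 0], [0, 0, -6.5, 0, 0, 0], [2, 1.8, -6.6, 0, 0, 0], [4.8, 4.4, -6.6, 0, 0, 0], [7.6, 7, -6.6, 0, 0, 0], [10.4, 9.6, -6.6, 0, 0, 0], [13.2, 12.2, -6.6, 0, 0, 0], [16, 14.7, -6.6, 0, 0, 0]], "gripper": 1}}

```text
time_s: 17.9
position: [510.5, 66.1, 135.1]
orientation: [0.242, 0.97, 0.0, 0.001]
force: [0.2, 0.2, 0.3]
finger_gap: 91.9
grasp_force: 0.0
```

>>> {"api": "drive_tool", "payload": {"series": [[2.8, 2.6, 0, 0, 0, 0], [5.6, 5.2, 0, 0, 0, 0], [8.4, 7.8, 0, 0, 0, 0], [11.2, 10.3, 0, 0, 0, 0], [14, 12.9, 0, 0, 0, 0], [16, 14.8, 0, 0, 0, 0], [18, 16.5, 0, 0, 0, 0], [18, 16.5, 0, 0, 0, 0]]}}

```text
time_s: 18.57
position: [426.2, 301.3, 136.2]
orientation: [0.238, 0.971, 0.003, -0.0]
force: [-0.5, 0.0, 0.1]
finger_gap: 91.6
grasp_force: 0.0
```

>>> {"api": "drive_tool", "payload": {"series": [[0, 0, 0, 0, 0, 0], [0, 0, 0, 0, 0, 0]]}}

```text
time_s: 18.73
position: [429.4, 294.5, 134.7]
orientation: [0.241, 0.97, -0.0, 0.0]
force: [0.3, -0.5, 0.3]
finger_gap: 92.0
grasp_force: 0.0
```

```bash
python3 m.py f 51; python3 - <<'E'
from h import *;import json
from plant import observe,read_camera
s=observe();c=read_camera("wrist");K=json.load(open("k.json"));im=c["color"][:,:,::-1].copy()
u=wproj(s,c,[*K["f"],82]);print(u);cv2.drawMarker(im,tuple(int(x) for x in u.round()),(0,0,255),0,8)
cv2.imwrite("pics/w6.png",im)
cv2.imwrite("pics/t2.png",cv2.resize(read_camera("top")["color"][140:330,320:480,::-1],None,fx=3,fy=3,interpolation=cv2.INTER_CUBIC))
E
```

```text
gap 92.0 grip 0.0 F [ 0.3 -0.5  0.3] pos [429.4 294.5 134.7] q [ 0.27  0.72 -1.25  1.94  0.79  1.09 -0.24]
move [-0.07, 0.1, 8.37, -0.02, 0.05, -0.03]
[324.56139918 265.04566095]
```

View pics/w6.png

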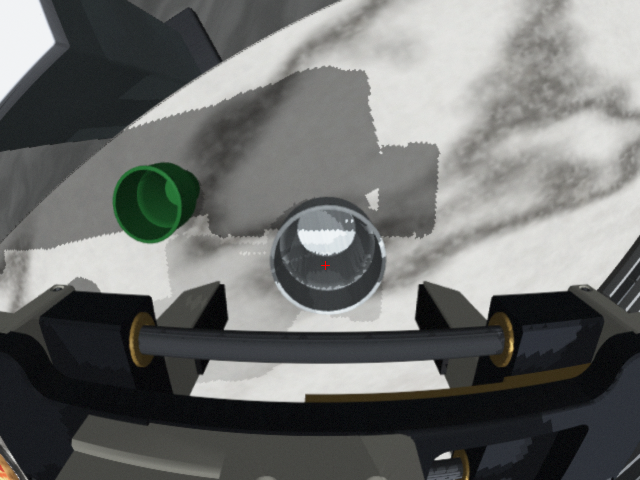

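View pics/t2.png

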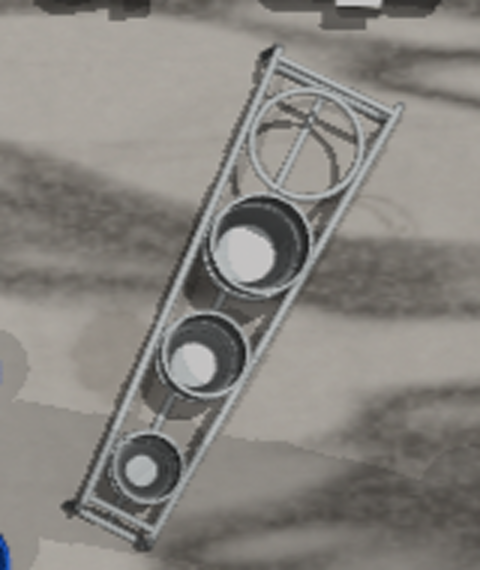

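Three cups hang level in their rings, at crop (147,467), (204,355) and (260,245). The family cup's rim is centred at (328,258), about 3 mm along tool x and 1–2 mm along tool y from the prediction.

>>> {"api": "drive_tool", "payload": {"series": [[0.2, 0.2, 3, 0, 0, 0], [0.2, 0.2, 6, 0, 0, 0], [0.2, 0.2, 7.6, 0, 0, 0], [0.2, 0.2, 7.8, 0, 0, 0], [0.2, 0.2, 7.8, 0, 0, 0], [0.2, 0.2, 7.8, 0, 0, 0]]}}

```text
time_s: 19.33
position: [429.0, 297.5, 57.6]
orientation: [0.242, 0.97, 0.0, 0.0]
force: [-0.1, -0.1, 0.3]
finger_gap: 91.8
grasp_force: 0.0
```

```bash
python3 m.py f 51
```

```text
gap 91.8 grip 0.0 F [-0.1 -0.1  0.3] pos [429.  297.5  57.6] q [ 0.18  0.82 -1.12  1.98  0.92  0.97 -0.33]
move [-0.26, -0.15, 0.66, 0.06, 0.01, -0.11]
```

>>> {"api": "drive_tool", "payload": {"series": [[0, 0, 0.6, 0, 0, 0], [0, 0, 0.6, 0, 0, 0]]}}

```text
time_s: 19.5
position: [428.9, 297.5, 51.1]
orientation: [0.242, 0.97, 0.0, 0.001]
force: [0.1, 0.3, 1.1]
finger_gap: 91.7
grasp_force: 0.0
```

>>> {"api": "drive_tool", "payload": {"series": [[0, 0, 0, 0, 0, 0], [0, 0, 0, 0, 0, 0], [0, 0, 0, 0, 0, 0], [0, 0, 0, 0, 0, 0], [0, 0, 0, 0, 0, 0], [0, 0, 0, 0, 0, 0], [0, 0, 0, 0, 0, 0]], "gripper": -1, "force": 14}}

```text
time_s: 20.08
position: [428.5, 298.0, 51.1]
orientation: [0.241, 0.97, 0.0, 0.0]
force: [-0.7, 0.5, 2.6]
finger_gap: 68.6
grasp_force: 14.0
```

```bash
python3 m.py rf 172
```

```text
gap 68.6 grip 14.0 F [-0.7  0.5  2.6] pos [428.5 298.   51.1] q [ 0.17  0.82 -1.11  1.98  0.93  0.97 -0.34]
move [-41.67, -31.41, -12.11, 0.06, 0.01, -0.03]
```

>>> {"api": "drive_tool", "payload": {"series": [[0, 0, -3, 0, 0, 0], [0, 0, -7, 0, 0, 0], [0, 0, -10.5, 0, 0, 0], [-1, -0.8, -12.1, 0, 0, 0], [-4, -3, -12.1, 0, 0, 0], [-7, -5.3, -12.1, 0, 0, 0], [-10, -7.5, -12.1, 0, 0, 0], [-13, -9.8, -12.1, 0, 0, 0]]}}

```text
time_s: 20.75
position: [497.2, 148.0, 171.5]
orientation: [0.241, 0.97, -0.001, -0.0]
force: [-0.2, -0.3, -2.2]
finger_gap: 68.5
grasp_force: 14.0
```

>>> {"api": "drive_tool", "payload": {"series": [[-3, -2.3, 0, 0, 0, 0], [-6, -4.5, 0, 0, 0, 0], [-9, -6.8, 0, 0, 0, 0], [-12, -9, 0, 0, 0, 0], [-15, -11.3, 0, 0, 0, 0], [-18, -13.6, 0, 0, 0, 0], [-21, -15.8, 0, 0, 0, 0], [-24, -18.1, 0, 0, 0, 0]]}}

```text
time_s: 21.42
position: [624.1, -124.5, 170.9]
orientation: [0.242, 0.97, -0.0, -0.001]
force: [1.1, 0.9, -1.1]
finger_gap: 68.8
grasp_force: 14.0
```

```bash
python3 m.py rf 172
```

```text
gap 68.8 grip 14.0 F [ 1.1  0.9 -1.1] pos [ 624.1 -124.5  170.9] q [ 0.93  0.87 -1.25  1.62  0.86  1.3   0.62]
move [-4.59, -3.25, -0.11, -0.05, -0.08, -0.06]
```

>>> {"api": "drive_tool", "payload": {"series": [[-2, -1.5, 0, 0, 0, 0], [-4, -3, 0, 0, 0, 0], [-4.6, -3.4, 0, 0, 0, 0], [-4.6, -3.4, 0, 0, 0, 0], [-4.6, -3.4, 0, 0, 0, 0], [-4.6, -3.4, 0, 0, 0, 0]]}}

```text
time_s: 21.92
position: [648.3, -171.6, 171.7]
orientation: [0.24, 0.971, 0.0, -0.001]
force: [0.3, 0.7, -1.6]
finger_gap: 68.7
grasp_force: 14.0
```

```bash
python3 m.py rf 69; python3 - <<'E'
from h import *;import json
from plant import observe,read_camera
s=observe();c=read_camera("wrist");K=json.load(open("k.json"));im=c["color"][:,:,::-1].copy()
for P in ([*K["rf"],60],[*s["position"][:2],s["position"][2]+31]):
    u=wproj(s,c,P);print(u);cv2.drawMarker(im,tuple(int(x) for x in u.round()),(0,0,255),0,8)
cv2.imwrite("pics/w7.png",im)
E
```

```text
gap 68.7 grip 14.0 F [ 0.3  0.7 -1.6] pos [ 648.3 -171.6  171.7] q [ 0.94  0.91 -1.23  1.53  0.87  1.33  0.71]
move [-0.25, -0.24, 10.26, 0.03, -0.07, 0.13]
[319.41335326 239.99017322]
[323.94254574 336.70565298]
```

View pics/w7.png

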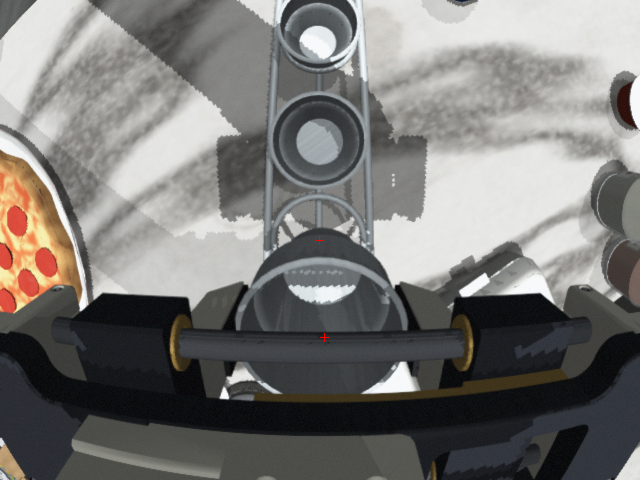

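The held cup sits about 3 mm toward tool +x (rim centre near (321,327)). The ring centre is on its mark, so I'll compensate.

>>> {"api": "drive_tool", "payload": {"series": [[-0.4, -0.2, 1, 0, 0, 0], [-0.4, -0.2, 3, 0, 0, 0], [-0.4, -0.2, 5.5, 0, 0, 0], [-0.4, -0.2, 7.5, 0, 0, 0], [-0.4, -0.2, 8.5, 0, 0, 0], [-0.4, -0.2, 9, 0, 0, 0], [-0.4, -0.2, 9, 0, 0, 0], [-0.4, -0.2, 9, 0, 0, 0]]}}

```text
time_s: 22.63
position: [651.3, -176.5, 82.1]
orientation: [0.241, 0.971, 0.0, -0.001]
force: [-1.6, 1.4, -2.6]
finger_gap: 68.6
grasp_force: 14.0
```

```bash
python3 m.py rf 69
```

```text
gap 68.6 grip 14.0 F [-1.6  1.4 -2.6] pos [ 651.3 -176.5   82.1] q [ 0.92  1.01 -1.15  1.57  0.96  1.22  0.67]
move [0.25, 0.06, 1.31, 0.03, -0.07, 0.02]
```

>>> {"api": "drive_tool", "payload": {"series": [[0.1, 0, 0.5, 0, 0, 0], [0.1, 0, 1, 0, 0, 0], [0.1, 0, 1.3, 0, 0, 0], [0.1, 0, 1.3, 0, 0, 0], [0.1, 0, 1.3, 0, 0, 0]]}}

```text
time_s: 23.05
position: [650.3, -175.3, 70.3]
orientation: [0.241, 0.971, 0.001, -0.0]
force: [-5.8, 3.6, 2.3]
finger_gap: 68.7
grasp_force: 14.0
```

```bash
python3 m.py rf 69
```

```text
gap 68.7 grip 14.0 F [-5.8  3.6  2.3] pos [ 650.3 -175.3   70.3] q [ 0.91  1.02 -1.14  1.58  0.98  1.2   0.66]
move [0.11, 0.0, 0.13, 0.05, -0.06, 0.05]
```

>>> {"api": "drive_tool", "payload": {"series": [[0.2, 0, 0.1, 0, 0, 0], [0.2, 0, 0.1, 0, 0, 0]]}}

```text
time_s: 23.22
position: [649.7, -175.4, 69.2]
orientation: [0.241, 0.97, 0.0, 0.001]
force: [-1.5, 3.1, 0.7]
finger_gap: 68.3
grasp_force: 14.0
```

>>> {"api": "drive_tool", "payload": {"series": [[0, 0, 0, 0, 0, 0], [0, 0, 0, 0, 0, 0], [0, 0, 0, 0, 0, 0], [0, 0, 0, 0, 0, 0], [0, 0, 0, 0, 0, 0]], "gripper": 0.9}}

```text
time_s: 23.63
position: [649.3, -176.7, 67.9]
orientation: [0.242, 0.97, -0.0, 0.0]
force: [0.6, -0.5, 0.3]
finger_gap: 87.1
grasp_force: 0.0
```

>>> {"api": "drive_tool", "payload": {"series": [[0, 0, -3, 0, 0, 0], [0, 0, -7, 0, 0, 0], [0, 0, -11, 0, 0, 0], [4, 4, -13, 0, 0, 0], [8, 8, -13, 0, 0, 0], [11, 11, -13, 0, 0, 0], [14, 14, -13, 0, 0, 0], [14, 14, -13, 0, 0, 0]]}}

```text
time_s: 24.3
position: [589.8, 16.1, 198.4]
orientation: [0.241, 0.971, 0.0, 0.0]
force: [-0.2, 0.5, 0.7]
finger_gap: 87.5
grasp_force: 0.0
```

>>> {"api": "drive_tool", "payload": {"series": [[0, 4, 0, 0, 0, 0], [0, 8, 0, 0, 0, 0], [0, 8, 0, 0, 0, 0], [0, 8, 0, 0, 0, 0]]}}

```text
time_s: 24.63
position: [628.3, 88.1, 198.3]
orientation: [0.239, 0.971, 0.001, 0.0]
force: [0.4, -1.3, -0.6]
finger_gap: 87.2
grasp_force: 0.0
```

```bash
python3 - <<'E'
from h import *
from plant import observe,read_camera
s=observe();print(s["position"],s["time_s"],s["finger_gap"])
a=read_camera("top")["color"][50:340,160:480,::-1];b=read_camera("side")["color"][170:280,220:420,::-1]
a=cv2.resize(a,(550,498),interpolation=cv2.INTER_CUBIC);b=cv2.resize(b,None,fx=1.25*2.2,fy=2.75,interpolation=cv2.INTER_CUBIC)
cv2.imwrite("pics/e_top.png",a);cv2.imwrite("pics/e_side.png",b)
E
```

```text
[628.34392549  88.09111248 198.30571523] 24.6333 87.16186255319207
```

View pics/e_top.png

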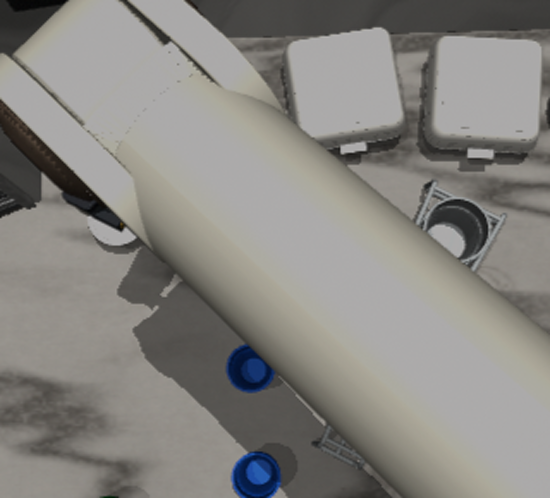

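View pics/e_side.png

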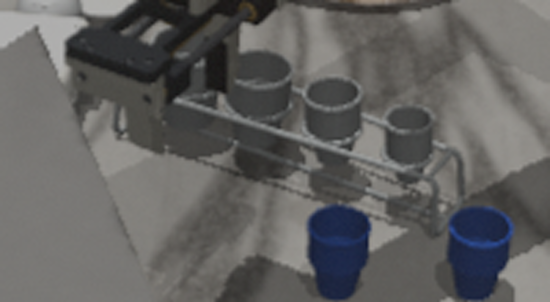

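>>> {"api": "drive_tool", "payload": {"series": [[4, 0.6, 0, 0, 0, 0], [8, 1.2, 0, 0, 0, 0], [12, 2, 0, 0, 0, 0], [15.5, 2.5, 0, 0, 0, 0], [18.5, 3, 0, 0, 0, 0], [18.5, 3, 0, 0, 0, 0], [18.5, 3, 0, 0, 0, 0], [18.5, 3, 0, 0, 0, 0]]}}

```text
time_s: 25.4
position: [480.2, 194.8, 197.6]
orientation: [0.243, 0.97, -0.001, 0.001]
force: [0.6, -0.6, 0.2]
finger_gap: 87.4
grasp_force: 0.0
```

```bash
python3 - <<'E'
from h import *
from plant import read_camera
a=read_camera("top")["color"][50:330,200:480,::-1];b=read_camera("side")["color"][150:290,220:420,::-1]
a=cv2.resize(a,(400,400));b=cv2.resize(b,(400,280),interpolation=cv2.INTER_CUBIC)
o=np.zeros((400,800,3),np.uint8);o[:,:400]=a;o[:280,400:]=b;cv2.imwrite("pics/end.png",o)
E
```

```text
(no output)
```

View pics/end.png

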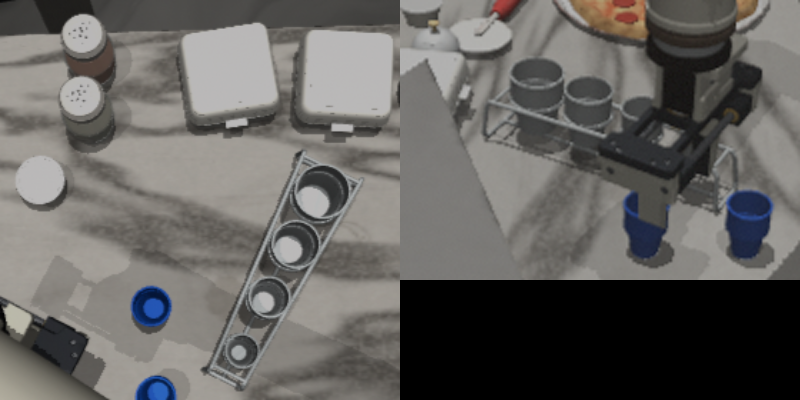

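All four cups hang upright in size order, from (241,351) to (321,192). The shaker, dip cup and look-alikes are untouched and the arm is clear.

```bash
python3 -c "
from plant import workorder;print(workorder.finish_job())"
```

```text
the job is handed in; nothing more can be done
None
```

All four cups hang upright in their rings in size order, the glass shaker and red dip cup stand where they were, and the job was handed in at about 25 s on the robot's clock; `finish_job()` returned no verdict.

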